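# Set down and clamp the levelling foot of a microscope platform

### The job

The microscope platform's adjustable foot hangs clear of the packing plate beneath it. Screw the foot down with its knob until it just touches and bears lightly on the packing plate, without jacking it hard against it; then swing the clamp lever fully over to lock the setting, let go, and leave the things standing around undisturbed.

Things in the scene. Friction and masses are not known exactly. Their poses are not given: they have to be found in the camera images.
- knob_center (a point): Centre of the black fluted round knob of the adjustable foot: 41 mm in diameter, 26 mm tall (this point half-way up), axis upright, underside at first 32 mm above the platform arm (arm: top 80 mm above the bench, 56 mm wide). Turned clockwise seen from above, knob, stem and foot sink together. It turns freely at about 0.04 N m and stays where it is left.
- foot_screw (a joint): Turn of the knob in rad: 0 at the start, grows clockwise seen from above, at most 9. Steep right-hand thread: 10 mm down per full turn (1.6 mm per rad). Once the foot touches, its rubbing makes the knob stiffer to turn, by about 0.02 N m for each newton of load on the foot.
- rubber_foot: Round rubber foot, 48 mm across, on the knob's stem; origin: centre of its underside. It starts 2 to 5.5 mm above a dark steel packing plate, 100 mm square, whose height varies and is not measured: feel the touch. The rubber gives about 1 mm per 9 N. Bearing lightly is 1.5 to 12 N of load; over 20 N is jacked hard.
- clamp_pivot (a point): Pivot of the clamp lever, on the platform arm 85 mm from the foot's axis, 93 mm above the bench. Its axes are the platform's: z up, y from the foot's axis to the pivot and on to the microscope (nearest side 270 mm from the foot's axis, 400 mm tall); the open lever points to -x.
- clamp_grip (a point): Middle of the upright black grip at the end of the clamp lever, 60 mm from the pivot: 22 mm in diameter, reaching 13 mm below and 13 mm above this point, on a 12 mm post on the flat lever. Lever's upper face 97 mm, grip's top 133 mm above the bench.
- clamp (a joint): Angle of the clamp lever in rad: 0 is open (lever along -x of clamp_pivot), it grows clockwise seen from above to 1.5 at its stop (lever along +y, towards the microscope): fully over. It starts between 0 and 0.35, turns level against about 0.09 N m of friction and stays where it is left.
- dropper_center (a point): Bystander, not to be disturbed: small amber dropper bottle, 36 mm in diameter, 85 mm tall; point half-way up.
- tray_center (a point): Bystander, not to be disturbed: low grey slide tray, 90 x 120 x 22 mm; point at its centre.
- dish_center (a point): Bystander, not to be disturbed: shallow glass dish, 80 mm in diameter, 16 mm high; point half-way up.

How it is judged:
On the way, in this order (a step that is already met when the one before it is completed fails the run):
1. the foot is screwed down until it bears lightly (1.5 to 12 N) on the packing plate, the clamp still open (contact force between rubber_foot and anything else between 1.5 and 12 N and contact force between rubber_foot and the fingers below 0.1 N and value of joint foot_screw above 1.2 rad and value of joint clamp below 0.7 rad), for 0.3 s.
2. the clamp lever is swung fully over (value of joint clamp above 1.35 rad), for 0.2 s.
At the end, for the whole second after the job is handed in: The foot bears on the packing plate with 1.5 to 12 N, and the clamp lever stands at 1.35 rad or more (fully over is 1.5) (contact force between rubber_foot and anything else between 1.5 and 12 N and value of joint clamp above 1.35 rad and value of joint foot_screw above 1.2 rad); the robot touches nothing.
It fails at once if the foot is jacked against the plate with more than 20 N (contact force between rubber_foot and anything else above 20 N).
It fails at once if a bystander (dropper bottle, slide tray or dish) is moved by more than 20 mm or the bottle tipped (distance of any of dropper_center, tray_center, dish_center from where it was at the start of the episode above 0.02 m or angle between dropper_center's own z axis and vertical above 0.5 rad).
It also fails if it takes over 72 s, if anything falls off the work surface, if the arm or the gripper's body presses on something with over 40 N, if the wrist force passes 120 N, or if a joint passes its speed limit or range.

### The arm

A 7-joint arm with a two-finger parallel gripper is mounted at the origin on the work surface. World frame = base frame: x ahead of the robot, y to its left, z up, the work surface at z = 0. Lengths are in m, angles in rad, forces in N, time in s.
With the tool pointing down it reaches from about 0.35 to 0.9 m from the base axis. Payload 7.2 kg.
Tool frame: the origin (TCP) lies at the very end of the fingers, on their centre line; the grasp point (between the pads) lies 19 mm behind it; z points along the fingers, y is the direction in which the jaws open and shut (so a half turn about z gives the same grasp; the last joint's range is limited). The gripper opens to 85 mm and grips with 20 to 120 N. Pads are 22 mm wide; open, the fingers measure 114 mm over their backs; the gripper's body (76 mm by 85 mm) begins 54 mm behind the grasp point. The pads swing forward as they close: fully open they stand 13 mm farther back than shut.
Start: joints at [-1.405, 0.411, -0.013, 1.596, 0.006, 1.134, -0.082], TCP at [0.145, 0.608, 0.231] pointing down, gripper open.
Joint ranges: [-2.95, 2.95], [-0.29, 1.99], [-1.47, 1.44], [0.14, 2.54], [-1.03, 4.17], [0.13, 1.85], [-2.86, 2.86]. Speed limits (rad/s): [2.39, 2.39, 3.01, 3.01, 3.14, 3.14, 3.14].

### API

Orientations are given as a rotation vector (axis times angle).
In Python, from workcell import telemetry, eyes, job, spotter gives the robot as it stands.
- The arm moves only by the tool arm_command, never from a script. Its argument "steps" is one flat list of numbers, 6 for each row, row after row: the shift along the tool's x, y, z in m, then the turn, a rotation vector about the tool's x, y, z in degrees. In form: [x, y, z, wx, wy, wz, x, y, z, wx, wy, wz, ...]. A call has 1 to 5 rows; each row is the pose to reach, as a shift and turn from the pose commanded when the call began, along the tool's axes at that moment; what a row does not reach only later rows make up. A row lasts 1/12 s, in which the tool goes at most 41.7 mm and 7.16 degrees, less where a joint would pass 70% of its speed; a pose out of reach is approached as far as the arm can. A call with a gripper value outside its range is refused whole. "fingers" is the finger opening in m, from 0 to 0.0854, set as the call begins (left out, the last holds). The fingers move at their own pace and stop on an object; "force" is the grip in N (left out, the last holds). Time passes only in rows, so rows that repeat a pose let the fingers close. It gives the time, the measured TCP pose, the force and the opening at its end, in the units of the state.
- telemetry.read_state(): the state, without advancing time (a new reading comes with each control period).
- eyes.capture(name): name is "side" or "top" or "wrist"; returns a dict with "frame" (480x640x3 uint8, red, green, blue), "mtx" (3x3 intrinsics, pixels), "R" (3x3) and "t" (3): a world point X has camera coordinates R X + t. Camera axes: x right, y down, z forward; pixel columns grow to the right and rows downward; lengths in m; the calibration is good to about 2 mm. A picture is of the moment at which its call begins. There is no depth.
- job.hand_in(): hands the job in, once; it reports no verdict.
Trained networks look in a picture, given as the dict that the camera call returned (one of the last four; its "shot" number tells which), for a name from the list of things; names that differ only in an ending like _2 or _b are one class to them, and where a whole thing is asked for, a point or a joint stands for the part that bears it (a point fixed in the world has none). Each returns a list of dicts, best first, with "confidence" (0 to 1); they miss things now and then, are a little off and sometimes report something else, mostly with a low value. They report only what shows in the picture. A call takes as long as a camera call.
- spotter.trace(picture, target): "pixels" (480x640 bool, what is visible of it).
- spotter.pinpoint(picture, target): "xyz" ([x, y, z] in m, in world coordinates, good to about 4 mm: a listed point, or the origin of a listed thing).
The state is a dict: "time": time; "qpos": joint angles; "qvel": joint speeds; "joint_torque": joint torques, N m; "ee_pos": TCP position; "eef_rot": TCP orientation; "ft_force": force on the tool from outside, world axes, zero at the start; "torque": the same for the moment, N m; "gripper_width": finger opening in m.
Only numpy, scipy, OpenCV 4.12 (cv2) and the standard library are available. Lean on these libraries where they do the work, as an engineer would, in place of code of your own. Each camera call takes 0.05 s, during which the arm holds its last target.

## Working session

There is one attempt and no reset: what is moved stays moved. The work goes in short steps, Python scripts to look and compute and a tool call to move; the robot and the scene stay as the last step left them, time stands still between calls to the robot, and variables do not carry over. Pictures are saved under pics/ and viewed, and the job is handed in when it is done.

Besides the shell and the picture viewer there is one more tool, called after "Call:" by a JSON object that holds its "api" and its "payload". arm_command: Moves the arm, as the interface text tells. Its arguments: {"type":"object","properties":{"steps":{"type":"array","items":{"type":"number"}},"fingers":{"type":"number"},"force":{"type":"number"}},"required":["steps"]}

```bash
mkdir -p pics; cat > h.py <<'E'
import numpy as np,cv2
from workcell import telemetry, eyes, job, spotter
from scipy.spatial.transform import Rotation as R
np.set_printoptions(precision=4,suppress=True)
def snap(cam,name):
    p=eyes.capture(cam); cv2.imwrite(f'pics/{name}.png',p['frame'][:,:,::-1]); return p
def pp(p,n,k=2):
    for d in spotter.pinpoint(p,n)[:k]: print(p['shot'],n,np.array(d['xyz']),round(d['confidence'],2))
def proj(p,X):
    c=p['R']@np.array(X)+np.array(p['t']); u=p['mtx']@c; return u[:2]/u[2]
def st():
    s=telemetry.read_state(); print('t',s['time'],'p',np.array(s['ee_pos']),'rv',np.array(s['eef_rot']),'F',np.array(s['ft_force']),'T',np.array(s['torque']),'w',s['gripper_width'],'q',np.array(s['qpos'])); print(R.from_rotvec(s['eef_rot']).as_matrix()); return s
E
python3 - <<'E'
from h import *
st()
for c in ['top','side']:
    p=snap(c,c+'0')
    for n in ['knob_center','rubber_foot','clamp_pivot','clamp_grip','dropper_center','tray_center','dish_center']: pp(p,n)
st()
E
```

```text
t 0.0 p [0.1447 0.6075 0.2304] rv [-0.3663 -3.1201  0.0027] F [-0.0662  0.1112  0.3183] T [-0.0019  0.0343  0.0572] w 0.08514179030672323 q [-1.4052  0.4119 -0.0127  1.5971  0.0056  1.1343 -0.0822]
[[-0.9728  0.2316 -0.0003]
 [ 0.2316  0.9728 -0.0017]
 [-0.0001 -0.0017 -1.    ]]
1 knob_center [ 0.555  -0.0563  0.1261] 0.68
1 clamp_pivot [0.532  0.028  0.0966] 0.95
1 clamp_grip [0.4707 0.0144 0.1214] 0.83
1 dropper_center [ 0.5687 -0.2122  0.0446] 0.59
1 tray_center [ 0.7143 -0.0709  0.0086] 0.6
1 dish_center [ 0.463  -0.1751  0.0109] 0.78
2 knob_center [ 0.5524 -0.0553  0.1289] 0.61
2 rubber_foot [ 0.5544 -0.0593  0.0149] 0.86
2 clamp_pivot [0.5274 0.0271 0.0931] 0.61
2 clamp_grip [0.4709 0.0166 0.1217] 0.83
2 dropper_center [ 0.5733 -0.209   0.0413] 0.62
2 tray_center [ 0.7123 -0.0781  0.0079] 0.61
2 dish_center [ 0.4633 -0.1733  0.0077] 0.79
t 0.8 p [0.1448 0.608  0.2313] rv [0.3664 3.1202 0.0001] F [ 0.2327 -0.5627  0.6898] T [-0.0555  0.0042  0.0139] w 0.08551088948743307 q [-1.4052  0.4111 -0.0127  1.5962  0.0056  1.1343 -0.0822]
[[-0.9728  0.2316  0.    ]
 [ 0.2316  0.9728  0.0001]
 [ 0.      0.0001 -1.    ]]
```

View pics/top0.png

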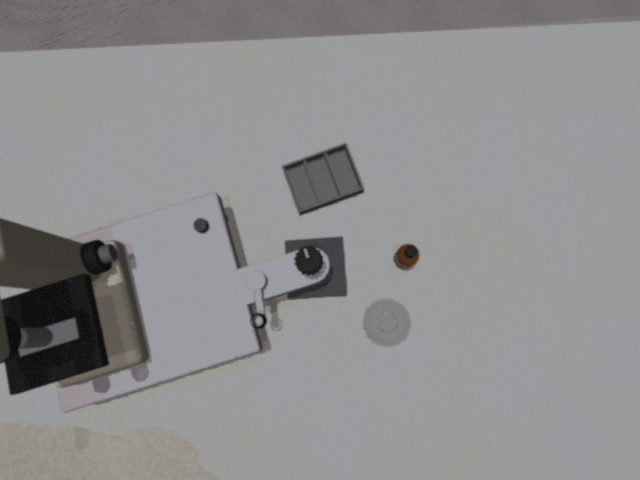

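View pics/side0.png

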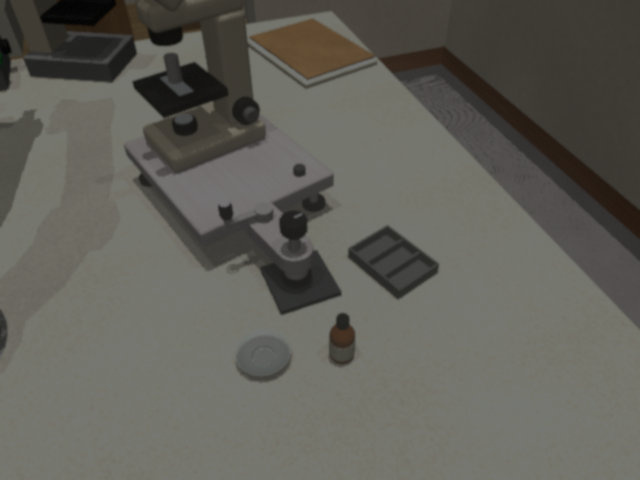

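Call:
{"api": "arm_command", "payload": {"steps": [0,0,-0.041,0,0,-7,0,0,-0.082,0,0,-14,0,0,-0.123,0,0,-21,0,0,-0.164,0,0,-28,0,0,-0.205,0,0,-35]}}

```text
time: 1.22
ee_pos: [0.1448, 0.6075, 0.4386]
eef_rot: [-0.598, 3.084, 0.001]
ft_force: [0.9, 1.4, -0.4]
gripper_width: 0.0851
```

```bash
python3 - <<'E'
from h import *
s=st()
M=R.from_rotvec(s['eef_rot']).as_matrix()
print((np.array([0.24,0.42,0.44])-s['ee_pos'])@M)
E
```

```text
t 1.2167 p [0.1448 0.6075 0.4386] rv [-0.5978  3.084   0.0007] F [ 0.9423  1.419  -0.3754] T [ 0.0994 -0.0127  0.0193] w 0.08513449453060379 q [-1.3387  0.3287 -0.11    1.2424  0.0355  1.5719  0.5109]
[[-0.9276 -0.3737  0.0001]
 [-0.3737  0.9276  0.0005]
 [-0.0003  0.0004 -1.    ]]
[-0.0182 -0.2095 -0.0015]
```

Call:
{"api": "arm_command", "payload": {"steps": [-0.004,-0.041,0,0,0,0,-0.008,-0.082,0,0,0,0,-0.012,-0.123,0,0,0,0,-0.016,-0.164,0,0,0,0,-0.02,-0.205,0,0,0,0]}}

```text
time: 1.63
ee_pos: [0.2395, 0.4228, 0.4364]
eef_rot: [-0.589, 3.086, 0.001]
ft_force: [1.6, -0.4, 0.1]
gripper_width: 0.0856
```

```bash
python3 - <<'E'
from h import *
s=st()
M=R.from_rotvec(s['eef_rot']).as_matrix()
for w in [[0.33,0.26,0.44],[0.43,.1,.44],[.5545,-.057,.3]]: print((np.array(w)-s['ee_pos'])@M)
E
```

```text
t 1.6333 p [0.2395 0.4228 0.4364] rv [-0.5889  3.0857  0.0008] F [ 1.5514 -0.3896  0.1245] T [ 0.0569 -0.0288 -0.0007] w 0.0855714585056471 q [-1.124   0.0613 -0.0332  1.5753  0.0019  1.5045  0.7906]
[[-0.9297 -0.3683  0.0001]
 [-0.3683  0.9297  0.0005]
 [-0.0003  0.0005 -1.    ]]
[-0.0242 -0.1847 -0.0037]
[-0.0583 -0.3703 -0.0038]
[-0.1161 -0.5622  0.1362]
```

Call:
{"api": "arm_command", "payload": {"steps": [-0.006,-0.041,0,0,0,0,-0.012,-0.082,0,0,0,0,-0.018,-0.123,0,0,0,0,-0.025,-0.164,0,0,0,0,-0.03,-0.205,0,0,0,0]}}

```text
time: 2.05
ee_pos: [0.3429, 0.2431, 0.4366]
eef_rot: [-0.588, 3.085, 0.001]
ft_force: [1.3, 1.4, -0.9]
gripper_width: 0.0852
```

Call:
{"api": "arm_command", "payload": {"steps": [-0.009,-0.04,0,0,0,-4,-0.018,-0.08,0,0,0,-8,-0.027,-0.12,0,0,0,-12,-0.037,-0.16,0,0,0,-16,-0.045,-0.2,0,0,0,-20]}}

```text
time: 2.47
ee_pos: [0.4585, 0.0738, 0.4367]
eef_rot: [-1.121, 2.933, 0.0]
ft_force: [1.2, 1.1, 0.3]
gripper_width: 0.0855
```

```bash
python3 - <<'E'
from h import *
s=st()
M=R.from_rotvec(s['eef_rot']).as_matrix()
for w in [[.5545,-.056,.25]]: print((np.array(w)-s['ee_pos'])@M)
E
```

```text
t 2.4667 p [0.4585 0.0738 0.4367] rv [-1.1205  2.9335  0.0004] F [1.1738 1.0808 0.2686] T [ 0.0295 -0.1     0.0091] w 0.08548739811353605 q [-0.7175 -0.0059  0.4575  1.6432  0.0022  1.5023  2.0404]
[[-0.7453 -0.6667  0.0012]
 [-0.6667  0.7453  0.0007]
 [-0.0014 -0.0002 -1.    ]]
[ 0.0153 -0.1607  0.1868]
```

Call:
{"api": "arm_command", "payload": {"steps": [0.003,-0.032,0.026,0,0,0,0.006,-0.064,0.052,0,0,0,0.009,-0.096,0.078,0,0,0,0.012,-0.128,0.104,0,0,0,0.015,-0.161,0.13,0,0,0]}}

```text
time: 2.88
ee_pos: [0.5539, -0.0555, 0.3057]
eef_rot: [-1.116, 2.936, -0.0]
ft_force: [1.0, 0.7, 0.5]
gripper_width: 0.0855
```

```bash
python3 - <<'E'
from h import *
s=st()
p=snap('wrist','w1')
for n in ['knob_center','clamp_pivot','clamp_grip']: pp(p,n)
s=st()
E
```

```text
t 2.8833 p [ 0.5539 -0.0555  0.3057] rv [-1.116   2.9355 -0.0001] F [1.0372 0.6848 0.48  ] T [ 0.0046 -0.0178 -0.0215] w 0.08548373208803643 q [-0.4723  0.2566  0.6076  1.6925 -0.1543  1.2396  2.4676]
[[-0.7474 -0.6643  0.001 ]
 [-0.6643  0.7474  0.0003]
 [-0.001  -0.0004 -1.    ]]
3 knob_center [ 0.5513 -0.0561  0.1252] 0.7
3 clamp_pivot [0.524  0.0298 0.0911] 0.7
3 clamp_grip [0.4681 0.02   0.1192] 0.78
t 3.0833 p [ 0.5529 -0.055   0.3057] rv [ 1.1119 -2.9357 -0.0001] F [-0.726   0.1384 -0.3633] T [ 0.062   0.0152 -0.0348] w 0.08517785365373612 q [-0.473   0.2567  0.6064  1.6922 -0.1523  1.2427  2.4625]
[[-0.7491 -0.6625 -0.0022]
 [-0.6625  0.7491 -0.0008]
 [ 0.0022  0.0009 -1.    ]]
```

View pics/w1.png

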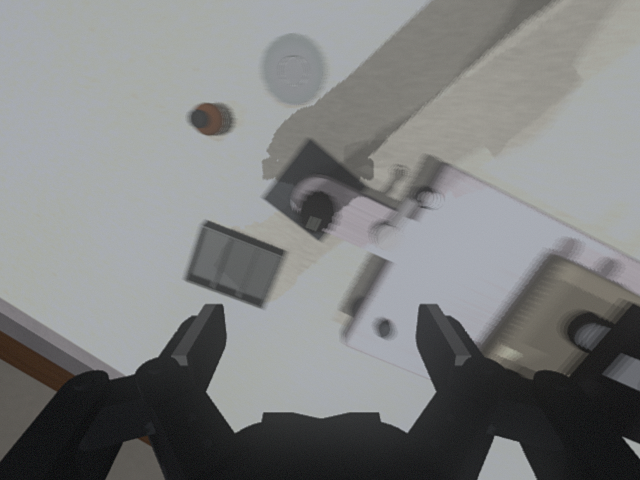

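Call:
{"api": "arm_command", "payload": {"steps": [0,0,0.035,0,0,0,0,0,0.07,0,0,0,0,0,0.105,0,0,0,0,0,0.14,0,0,0,0,0,0.16,0,0,0]}}

```text
time: 3.5
ee_pos: [0.5522, -0.052, 0.1448]
eef_rot: [1.119, -2.935, -0.003]
ft_force: [-0.6, 0.6, -0.2]
gripper_width: 0.0853
```

```bash
python3 - <<'E'
from h import *
s=st()
p=snap('wrist','w2')
pp(p,'knob_center')
p=snap('side','s2');pp(p,'knob_center')
E
```

```text
t 3.5 p [ 0.5522 -0.052   0.1448] rv [ 1.1194 -2.9348 -0.0028] F [-0.5967  0.5538 -0.2215] T [ 0.0793  0.0141 -0.0104] w 0.08534464015421542 q [-0.4106  0.4207  0.5463  1.8908 -0.2747  0.9056  2.5681]
[[-0.746  -0.6659 -0.0011]
 [-0.6659  0.746   0.0014]
 [-0.0001  0.0018 -1.    ]]
4 knob_center [ 0.5533 -0.0545  0.1233] 0.91
5 knob_center [ 0.5518 -0.0538  0.126 ] 0.56
```

View pics/w2.png

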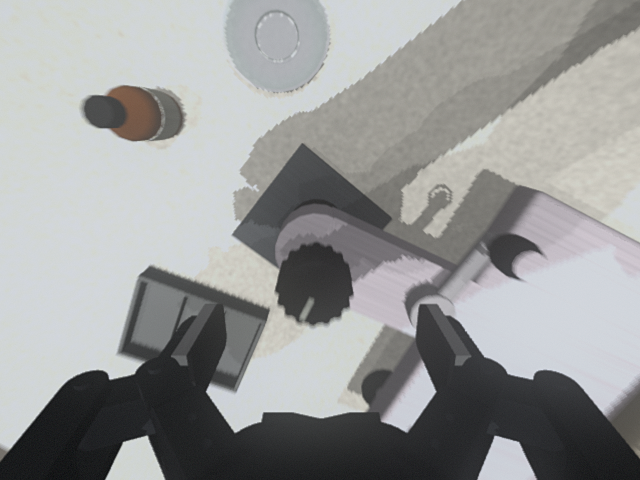

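View pics/s2.png

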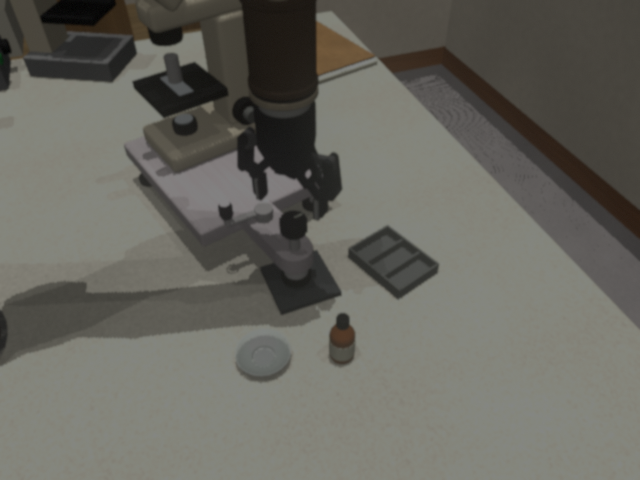

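Call:
{"api": "arm_command", "payload": {"steps": [0.001,-0.003,0.02,0,0,0,0.001,-0.003,0.037,0,0,0,0.001,-0.003,0.037,0,0,0,0.001,-0.003,0.037,0,0,0]}}

```text
time: 4.03
ee_pos: [0.5553, -0.0568, 0.1113]
eef_rot: [-1.116, 2.935, -0.0]
ft_force: [0.0, 0.2, 0.7]
gripper_width: 0.0858
```

Call:
{"api": "arm_command", "payload": {"steps": [0,0,0,0,0,0,0,0,0,0,0,0,0,0,0,0,0,0,0,0,0,0,0,0,0,0,0,0,0,0], "fingers": 0.036, "force": 30}}

```text
time: 4.45
ee_pos: [0.5545, -0.0562, 0.1105]
eef_rot: [-1.116, 2.936, 0.002]
ft_force: [-4.6, 3.3, 9.1]
gripper_width: 0.0373
```

```bash
python3 - <<'E'
from h import *
s=st()
p=snap('wrist','w3')
E
```

```text
t 4.45 p [ 0.5545 -0.0562  0.1105] rv [-1.1163  2.9358  0.0025] F [-4.6171  3.2732  9.0723] T [ 0.5636  0.8224 -0.0111] w 0.037250293461249015 q [-0.381   0.4708  0.5236  1.9131 -0.3124  0.8381  2.6044]
[[-0.7474 -0.6644  0.0001]
 [-0.6644  0.7474  0.0017]
 [-0.0012  0.0012 -1.    ]]
```

View pics/w3.png

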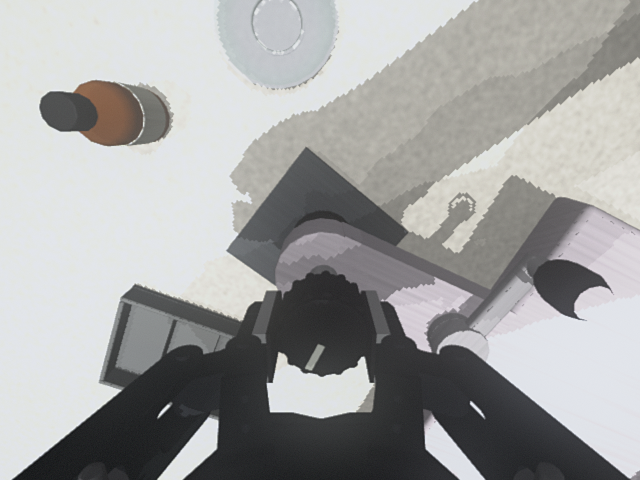

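Call:
{"api": "arm_command", "payload": {"steps": [0,0,0.0002,0,0,5,0,0,0.0004,0,0,11,0,0,0.0006,0,0,17,0,0,0.0008,0,0,23,0,0,0.001,0,0,30], "fingers": 0.03}}

```text
time: 4.92
ee_pos: [0.5544, -0.0563, 0.1097]
eef_rot: [-0.311, 3.126, 0.003]
ft_force: [-4.4, 3.3, 10.3]
gripper_width: 0.0373
```

```bash
python3 - <<'E'
from h import *
s=st()
p=snap('wrist','w4')
s=st()
E
```

```text
t 4.9167 p [ 0.5544 -0.0563  0.1097] rv [-0.3109  3.126   0.0029] F [-4.4066  3.2885 10.3085] T [0.332  1.0206 0.0065] w 0.03731477488358713 q [-0.4774  0.5021  0.661   1.9198 -0.4048  0.855   2.1642]
[[-0.9804 -0.197   0.    ]
 [-0.197   0.9804  0.0018]
 [-0.0004  0.0018 -1.    ]]
t 4.9667 p [ 0.5544 -0.0563  0.1096] rv [-0.2957  3.1275  0.0028] F [-5.0602  3.2993 13.0323] T [ 0.4466  1.0367 -0.0959] w 0.03704559414081525 q [-0.479   0.5029  0.6632  1.9197 -0.4065  0.8554  2.1558]
[[-0.9823 -0.1874 -0.0001]
 [-0.1874  0.9823  0.0018]
 [-0.0003  0.0018 -1.    ]]
```

View pics/w4.png

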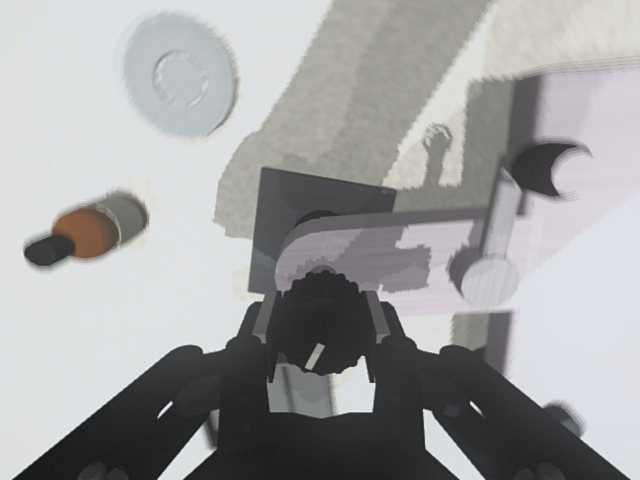

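Call:
{"api": "arm_command", "payload": {"steps": [0,0,0.0001,0,0,6,0,0,0.0002,0,0,12,0,0,0.0004,0,0,18,0,0,0.0005,0,0,24,0,0,0.0006,0,0,30]}}

```text
time: 5.38
ee_pos: [0.5541, -0.0564, 0.1089]
eef_rot: [-0.509, -3.099, -0.003]
ft_force: [-4.0, 2.4, 10.2]
gripper_width: 0.0369
```

```bash
cat >> h.py <<'E'
def ang():
    s=telemetry.read_state(); M=R.from_rotvec(s['eef_rot']).as_matrix()
    a=np.degrees(np.arctan2(-M[1,0],-M[0,0]))+180
    print('t %.2f turned %.2f rad (%.1f deg) z %.4f Fz %.1f Tz %.3f q7 %.2f w %.4f'%(s['time'],np.radians(221.6-a),221.6-a,s['ee_pos'][2],s['ft_force'][2],s['torque'][2],s['qpos'][6],s['gripper_width']),np.array(s['ft_force'][:2]))
    return s
E
python3 - <<'E'
from h import *
for i in range(3):
  ang(); eyes.capture('top')
ang()
E
```

```text
t 5.38 turned 1.05 rad (60.2 deg) z 0.1089 Fz 10.2 Tz 0.020 q7 1.74 w 0.0369 [-4.0454  2.4158]
t 5.43 turned 1.06 rad (60.7 deg) z 0.1087 Fz 13.0 Tz -0.097 q7 1.73 w 0.0371 [-4.6268  2.6007]
t 5.48 turned 1.05 rad (60.2 deg) z 0.1088 Fz 12.0 Tz -0.023 q7 1.74 w 0.0372 [-4.756   2.6505]
t 5.53 turned 1.05 rad (60.0 deg) z 0.1088 Fz 11.2 Tz 0.000 q7 1.74 w 0.0373 [-4.0998  2.6025]
```

Call:
{"api": "arm_command", "payload": {"steps": [0,0,0.0001,0,0,3,0,0,0.0002,0,0,6,0,0,0.0003,0,0,9,0,0,0.0003,0,0,12,0,0,0.0004,0,0,15]}}

```text
time: 5.95
ee_pos: [0.554, -0.0564, 0.1084]
eef_rot: [-0.905, -3.007, -0.002]
ft_force: [-5.6, 1.3, 11.4]
gripper_width: 0.0375
```

```bash
python3 - <<'E'
from h import *
for i in range(3):
  ang(); eyes.capture('top')
ang()
E
```

```text
t 5.95 turned 1.31 rad (75.1 deg) z 0.1084 Fz 11.4 Tz 0.001 q7 1.53 w 0.0375 [-5.5795  1.2722]
t 6.00 turned 1.31 rad (75.3 deg) z 0.1083 Fz 13.6 Tz -0.012 q7 1.52 w 0.0372 [-4.2883  2.4523]
t 6.05 turned 1.31 rad (75.1 deg) z 0.1084 Fz 11.7 Tz -0.035 q7 1.53 w 0.0372 [-5.0601  3.9092]
t 6.10 turned 1.31 rad (75.0 deg) z 0.1084 Fz 12.3 Tz -0.095 q7 1.53 w 0.0371 [-4.3306  2.7649]
```

Call:
{"api": "arm_command", "payload": {"steps": [0,0,0.0001,0,0,3,0,0,0.0002,0,0,6,0,0,0.0003,0,0,9,0,0,0.0003,0,0,12,0,0,0.0004,0,0,15]}}

```text
time: 6.52
ee_pos: [0.5539, -0.0564, 0.108]
eef_rot: [-1.289, -2.863, -0.002]
ft_force: [-5.5, 3.0, 11.9]
gripper_width: 0.0372
```

```bash
python3 - <<'E'
from h import *
for i in range(3):
  ang(); eyes.capture('top')
ang()
E
```

```text
t 6.52 turned 1.57 rad (90.1 deg) z 0.1080 Fz 11.9 Tz -0.004 q7 1.32 w 0.0372 [-5.4631  2.9839]
t 6.57 turned 1.58 rad (90.3 deg) z 0.1079 Fz 13.5 Tz -0.055 q7 1.31 w 0.0371 [-5.6472  2.2737]
t 6.62 turned 1.57 rad (90.1 deg) z 0.1080 Fz 12.0 Tz -0.061 q7 1.32 w 0.0372 [-5.0621  3.264 ]
t 6.67 turned 1.57 rad (90.0 deg) z 0.1080 Fz 11.9 Tz -0.045 q7 1.32 w 0.0369 [-5.0917  2.6709]
```

Call:
{"api": "arm_command", "payload": {"steps": [0,0,0.0001,0,0,3,0,0,0.0002,0,0,6,0,0,0.0003,0,0,9,0,0,0.0003,0,0,12,0,0,0.0004,0,0,15]}}

```text
time: 7.08
ee_pos: [0.5538, -0.0563, 0.1075]
eef_rot: [-1.652, -2.669, -0.002]
ft_force: [-6.0, 3.0, 13.0]
gripper_width: 0.0371
```

```bash
python3 - <<'E'
from h import *
for i in range(4):
  s=ang(); print(s['joint_torque'][6]);eyes.capture('top')
ang()
E
```

```text
t 7.08 turned 1.83 rad (105.1 deg) z 0.1075 Fz 13.0 Tz 0.008 q7 1.11 w 0.0371 [-5.9904  2.9839]
0.805780403316021
t 7.13 turned 1.84 rad (105.3 deg) z 0.1075 Fz 13.6 Tz -0.024 q7 1.10 w 0.0370 [-5.947  2.923]
0.46349454671144485
t 7.18 turned 1.83 rad (105.1 deg) z 0.1075 Fz 13.2 Tz -0.046 q7 1.11 w 0.0369 [-4.6212  3.4287]
-0.571606233716011
t 7.23 turned 1.83 rad (105.0 deg) z 0.1075 Fz 12.2 Tz -0.027 q7 1.11 w 0.0369 [-5.7798  3.1916]
-0.16767583787441254
t 7.28 turned 1.83 rad (105.0 deg) z 0.1075 Fz 12.6 Tz -0.057 q7 1.11 w 0.0370 [-4.9139  3.4993]
```

Call:
{"api": "arm_command", "payload": {"steps": [0,0,0.0001,0,0,3,0,0,0.0002,0,0,6,0,0,0.0003,0,0,9,0,0,0.0003,0,0,12,0,0,0.0004,0,0,15]}}

```text
time: 7.7
ee_pos: [0.5537, -0.0561, 0.1071]
eef_rot: [-1.986, -2.431, -0.002]
ft_force: [-5.8, 3.9, 12.1]
gripper_width: 0.037
```

```bash
python3 - <<'E'
from h import *
for i in range(4):
  s=ang(); print(s['joint_torque'][6]);eyes.capture('top')
ang()
E
```

```text
t 7.70 turned 2.10 rad (120.1 deg) z 0.1071 Fz 12.1 Tz -0.048 q7 0.90 w 0.0370 [-5.8269  3.9488]
0.8108096569776535
t 7.75 turned 2.10 rad (120.3 deg) z 0.1071 Fz 14.5 Tz -0.059 q7 0.89 w 0.0372 [-5.1915  3.3823]
0.4658885858952999
t 7.80 turned 2.10 rad (120.1 deg) z 0.1071 Fz 13.3 Tz -0.062 q7 0.90 w 0.0372 [-6.1416  3.829 ]
-0.5727343261241913
t 7.85 turned 2.09 rad (120.0 deg) z 0.1071 Fz 13.1 Tz -0.070 q7 0.90 w 0.0373 [-4.1564  2.849 ]
-0.16746911220252514
t 7.90 turned 2.09 rad (120.0 deg) z 0.1071 Fz 12.6 Tz -0.050 q7 0.90 w 0.0370 [-5.7003  3.2914]
```

Call:
{"api": "arm_command", "payload": {"steps": [0,0,0.0001,0,0,3,0,0,0.0002,0,0,6,0,0,0.0003,0,0,9,0,0,0.0003,0,0,12,0,0,0.0004,0,0,15]}}

```text
time: 8.32
ee_pos: [0.5537, -0.056, 0.1067]
eef_rot: [-2.286, -2.15, -0.001]
ft_force: [-5.3, 3.9, 12.2]
gripper_width: 0.0372
```

```bash
python3 - <<'E'
from h import *
for i in range(4):
  s=ang(); eyes.capture('top')
ang()
E
```

```text
t 8.32 turned 2.36 rad (135.1 deg) z 0.1067 Fz 12.2 Tz 0.041 q7 0.68 w 0.0372 [-5.3428  3.9273]
t 8.37 turned 2.36 rad (135.3 deg) z 0.1067 Fz 14.8 Tz -0.055 q7 0.68 w 0.0373 [-6.1617  3.7317]
t 8.42 turned 2.36 rad (135.1 deg) z 0.1067 Fz 13.7 Tz -0.044 q7 0.68 w 0.0371 [-6.3276  3.7655]
t 8.47 turned 2.36 rad (135.0 deg) z 0.1067 Fz 12.7 Tz -0.051 q7 0.68 w 0.0371 [-5.7691  4.4397]
t 8.52 turned 2.36 rad (135.0 deg) z 0.1067 Fz 13.4 Tz -0.084 q7 0.69 w 0.0372 [-5.1541  4.2531]
```

Call:
{"api": "arm_command", "payload": {"steps": [0,0,0.0001,0,0,4,0,0,0.0002,0,0,8]}}

```text
time: 8.68
ee_pos: [0.5537, -0.0558, 0.1065]
eef_rot: [-2.43, -1.985, -0.001]
ft_force: [-5.7, 3.7, 11.1]
gripper_width: 0.0373
```

```bash
python3 -c "
from h import *
ang()"
```

```text
t 8.68 turned 2.50 rad (143.1 deg) z 0.1065 Fz 11.1 Tz 0.026 q7 0.57 w 0.0373 [-5.6784  3.7489]
```

Call:
{"api": "arm_command", "payload": {"steps": [0,0,0.0001,0,0,4,0,0,0.0002,0,0,8]}}

```text
time: 8.85
ee_pos: [0.5537, -0.0558, 0.1063]
eef_rot: [-2.563, -1.81, -0.001]
ft_force: [-5.1, 4.1, 12.0]
gripper_width: 0.0373
```

```bash
python3 -c "
from h import *
ang()"
```

```text
t 8.85 turned 2.64 rad (151.1 deg) z 0.1063 Fz 12.0 Tz 0.057 q7 0.45 w 0.0373 [-5.0997  4.0509]
```

Call:
{"api": "arm_command", "payload": {"steps": [0,0,0.0001,0,0,4,0,0,0.0002,0,0,8]}}

```text
time: 9.02
ee_pos: [0.5538, -0.0557, 0.1061]
eef_rot: [-2.683, -1.627, -0.001]
ft_force: [-3.9, 4.7, 12.2]
gripper_width: 0.0371
```

```bash
python3 -c "
from h import *
ang()"
```

```text
t 9.02 turned 2.78 rad (159.1 deg) z 0.1061 Fz 12.2 Tz 0.043 q7 0.34 w 0.0371 [-3.8737  4.73  ]
```

Call:
{"api": "arm_command", "payload": {"steps": [0,0,0.0001,0,0,4,0,0,0.0002,0,0,8]}}

```text
time: 9.18
ee_pos: [0.5538, -0.0556, 0.1059]
eef_rot: [-2.79, -1.436, -0.0]
ft_force: [-5.1, 4.6, 12.7]
gripper_width: 0.0372
```

```bash
python3 -c "
from h import *
ang()"
```

```text
t 9.18 turned 2.92 rad (167.1 deg) z 0.1059 Fz 12.7 Tz 0.143 q7 0.22 w 0.0372 [-5.1135  4.6468]
```

Call:
{"api": "arm_command", "payload": {"steps": [0,0,0.0001,0,0,4,0,0,0.0002,0,0,8]}}

```text
time: 9.35
ee_pos: [0.5539, -0.0556, 0.1057]
eef_rot: [-2.883, -1.238, -0.0]
ft_force: [-4.8, 4.7, 11.7]
gripper_width: 0.0373
```

```bash
python3 -c "
from h import *
ang()"
```

```text
t 9.35 turned 3.06 rad (175.1 deg) z 0.1057 Fz 11.7 Tz 0.076 q7 0.10 w 0.0373 [-4.8142  4.7083]
```

Call:
{"api": "arm_command", "payload": {"steps": [0,0,0.0001,0,0,4,0,0,0.0002,0,0,8]}}

```text
time: 9.52
ee_pos: [0.5539, -0.0555, 0.1055]
eef_rot: [-2.962, -1.034, 0.0]
ft_force: [-4.8, 5.7, 11.3]
gripper_width: 0.0372
```

```bash
python3 -c "
from h import *
ang()"
```

```text
t 9.52 turned 3.20 rad (183.1 deg) z 0.1055 Fz 11.3 Tz 0.133 q7 -0.02 w 0.0372 [-4.7562  5.6916]
```

Call:
{"api": "arm_command", "payload": {"steps": [0,0,0.0001,0,0,4]}}

```text
time: 9.6
ee_pos: [0.554, -0.0555, 0.1054]
eef_rot: [-2.997, -0.93, 0.0]
ft_force: [-4.2, 4.3, 12.2]
gripper_width: 0.0369
```

```bash
python3 -c "
from h import *
ang()"
```

```text
t 9.60 turned 3.27 rad (187.1 deg) z 0.1054 Fz 12.2 Tz 0.190 q7 -0.08 w 0.0369 [-4.2053  4.3362]
```

Call:
{"api": "arm_command", "payload": {"steps": [0,0,0.0001,0,0,4]}}

```text
time: 9.68
ee_pos: [0.554, -0.0555, 0.1054]
eef_rot: [-3.027, -0.825, 0.0]
ft_force: [-4.5, 4.5, 11.8]
gripper_width: 0.0376
```

```bash
python3 -c "
from h import *
ang()
for i in range(4): eyes.capture('top');ang()"
```

```text
t 9.68 turned 3.34 rad (191.1 deg) z 0.1054 Fz 11.8 Tz 0.142 q7 -0.14 w 0.0376 [-4.4899  4.4685]
t 9.73 turned 3.34 rad (191.4 deg) z 0.1053 Fz 14.2 Tz -0.042 q7 -0.15 w 0.0372 [-4.1181  4.7334]
t 9.78 turned 3.34 rad (191.1 deg) z 0.1053 Fz 12.7 Tz -0.161 q7 -0.14 w 0.0372 [-5.2896  5.3807]
t 9.83 turned 3.33 rad (191.0 deg) z 0.1053 Fz 13.0 Tz -0.166 q7 -0.14 w 0.0370 [-5.4209  5.3693]
t 9.88 turned 3.33 rad (191.0 deg) z 0.1053 Fz 12.5 Tz -0.155 q7 -0.14 w 0.0372 [-4.9128  5.0536]
```

Call:
{"api": "arm_command", "payload": {"steps": [0,0,-0.0005,0,0,0,0,0,-0.001,0,0,0]}}

```text
time: 10.05
ee_pos: [0.5538, -0.0555, 0.1057]
eef_rot: [-3.026, -0.829, 0.001]
ft_force: [-2.3, 3.1, 1.2]
gripper_width: 0.0372
```

```bash
python3 -c "
from h import *
ang()
for i in range(3): eyes.capture('top');ang()"
```

```text
t 10.05 turned 3.33 rad (190.9 deg) z 0.1057 Fz 1.2 Tz -0.162 q7 -0.14 w 0.0372 [-2.3422  3.1218]
t 10.10 turned 3.33 rad (190.9 deg) z 0.1056 Fz 4.7 Tz -0.161 q7 -0.14 w 0.0368 [-2.5263  4.1093]
t 10.15 turned 3.33 rad (190.9 deg) z 0.1056 Fz 5.4 Tz -0.143 q7 -0.14 w 0.0371 [-3.3747  4.1851]
t 10.20 turned 3.33 rad (190.9 deg) z 0.1056 Fz 5.3 Tz -0.148 q7 -0.14 w 0.0369 [-3.2302  4.8381]
```

Call:
{"api": "arm_command", "payload": {"steps": [0,0,-0.0003,0,0,1,0,0,-0.0005,0,0,2.5]}}

```text
time: 10.37
ee_pos: [0.5538, -0.0555, 0.1057]
eef_rot: [-3.044, -0.763, 0.002]
ft_force: [-2.0, 4.5, -0.9]
gripper_width: 0.0367
```

```bash
python3 -c "
from h import *
ang()
for i in range(4): eyes.capture('top');ang()"
```

```text
t 10.37 turned 3.38 rad (193.5 deg) z 0.1057 Fz -0.9 Tz 0.135 q7 -0.18 w 0.0367 [-2.0042  4.4705]
t 10.42 turned 3.38 rad (193.6 deg) z 0.1056 Fz 2.0 Tz -0.029 q7 -0.18 w 0.0375 [-3.477   3.8207]
t 10.47 turned 3.38 rad (193.5 deg) z 0.1056 Fz 1.8 Tz 0.035 q7 -0.18 w 0.0373 [-3.0279  5.37  ]
t 10.52 turned 3.38 rad (193.5 deg) z 0.1056 Fz 1.9 Tz -0.027 q7 -0.18 w 0.0374 [-2.5259  5.6782]
t 10.57 turned 3.38 rad (193.4 deg) z 0.1056 Fz 1.2 Tz -0.017 q7 -0.18 w 0.0371 [-3.2015  4.7661]
```

Call:
{"api": "arm_command", "payload": {"steps": [0,0,0,0,0,0,0,0,0,0,0,0,0,0,0,0,0,0,0,0,0,0,0,0,0,0,0,0,0,0], "fingers": 0.075}}

```text
time: 10.98
ee_pos: [0.5547, -0.0575, 0.1062]
eef_rot: [3.047, 0.762, 0.001]
ft_force: [0.7, 0.2, 0.2]
gripper_width: 0.0749
```

Call:
{"api": "arm_command", "payload": {"steps": [0,0,-0.015,0,0,0,0,0,-0.04,0,0,0,0,0,-0.065,0,0,0,0,0,-0.09,0,0,0,0,0,-0.09,0,0,0]}}

```text
time: 11.4
ee_pos: [0.5563, -0.0588, 0.2005]
eef_rot: [3.046, 0.761, 0.009]
ft_force: [0.5, -0.3, -0.9]
gripper_width: 0.0749
```

```bash
python3 - <<'E'
from h import *
p=snap('top','t5')
for n in ['knob_center','clamp_pivot','clamp_grip']: pp(p,n)
p=snap('side','s5')
for n in ['knob_center','clamp_pivot','clamp_grip']: pp(p,n)
p=snap('wrist','w5')
for n in ['knob_center','clamp_pivot','clamp_grip']: pp(p,n)
st()
E
```

```text
40 clamp_pivot [0.5325 0.027  0.0962] 0.76
40 clamp_grip [0.4737 0.0125 0.1189] 0.66
41 knob_center [ 0.5545 -0.056   0.124 ] 0.87
41 clamp_pivot [0.5272 0.027  0.0932] 0.62
41 clamp_grip [0.471  0.0184 0.1214] 0.88
42 knob_center [ 0.5502 -0.0575  0.1209] 0.68
42 clamp_pivot [0.5303 0.0277 0.0929] 0.84
42 clamp_grip [0.4713 0.0223 0.1216] 0.79
t 12.0 p [ 0.5544 -0.0572  0.1958] rv [ 3.0475  0.7626 -0.0008] F [-0.3277  0.4922  0.161 ] T [ 0.0374  0.0438 -0.0271] w 0.07508632896793002 q [-0.869   0.7427  1.4017  1.8566 -0.7788  1.2486 -0.3031]
[[ 0.8821  0.471  -0.0005]
 [ 0.471  -0.8821 -0.0003]
 [-0.0005  0.     -1.    ]]
```

View pics/w5.png

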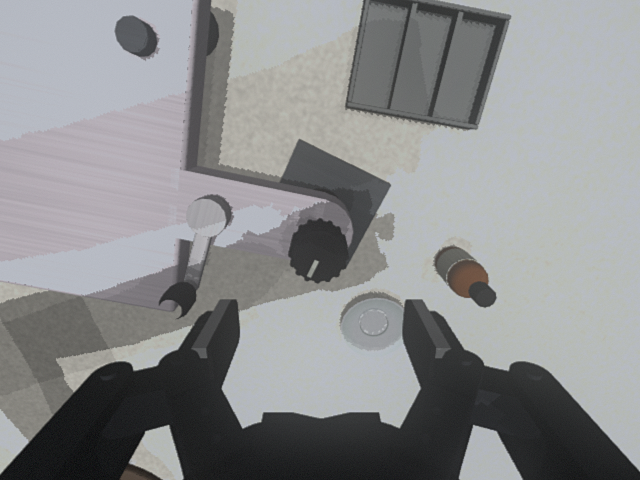

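View pics/s5.png

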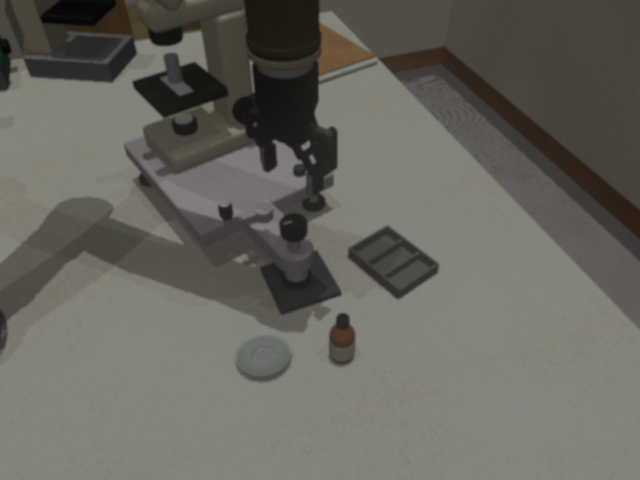

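Call:
{"api": "arm_command", "payload": {"steps": [0,0,0,0,0,-7,0,0,0,0,0,-14,0,0,0,0,0,-21,0,0,0,0,0,-28,0,0,0,0,0,-35], "fingers": 0.06}}

```text
time: 12.42
ee_pos: [0.5544, -0.0572, 0.196]
eef_rot: [2.672, 1.652, -0.0]
ft_force: [-0.0, 0.5, -0.5]
gripper_width: 0.0599
```

```bash
python3 - <<'E'
from h import *
s=st()
M=R.from_rotvec(s['eef_rot']).as_matrix()
print((np.array([.471,.0165,.195])-s['ee_pos'])@M)
E
```

```text
t 12.4167 p [ 0.5544 -0.0572  0.196 ] rv [ 2.672   1.6519 -0.0001] F [-0.0329  0.5137 -0.5224] T [-0.0006  0.0091  0.0387] w 0.05989391313624975 q [-0.8325  0.625   1.2597  1.8551 -0.6529  1.1597  0.1939]
[[ 0.447   0.8945  0.    ]
 [ 0.8945 -0.447  -0.0002]
 [-0.0002  0.0001 -1.    ]]
[ 0.0286 -0.1076  0.001 ]
```

q3 recovers as the tool turns back. Continue turning while moving.

Call:
{"api": "arm_command", "payload": {"steps": [0.005,-0.02,0,0,0,-7,0.011,-0.043,0,0,0,-14,0.017,-0.065,0,0,0,-21,0.023,-0.087,0,0,0,-28,0.0286,-0.1076,0,0,0,-35]}}

```text
time: 12.83
ee_pos: [0.4704, 0.0176, 0.1958]
eef_rot: [-2.052, -2.379, 0.0]
ft_force: [0.3, 0.4, 0.1]
gripper_width: 0.0602
```

Call:
{"api": "arm_command", "payload": {"steps": [0,0,0,0,0,-7,0,0,0,0,0,-14,0,0,0,0,0,-21,0,0,0,0,0,-28,0,0,0,0,0,-35]}}

```text
time: 13.25
ee_pos: [0.4714, 0.0171, 0.1962]
eef_rot: [1.241, 2.886, 0.001]
ft_force: [-0.3, -0.5, 0.2]
gripper_width: 0.0601
```

Call:
{"api": "arm_command", "payload": {"steps": [0,0,0,0,0,-7,0,0,0,0,0,-14,0,0,0,0,0,-21,0,0,0,0,0,-28,0,0,0,0,0,-35]}}

```text
time: 13.67
ee_pos: [0.4714, 0.0169, 0.1961]
eef_rot: [0.317, 3.125, 0.0]
ft_force: [-0.1, -0.0, 0.1]
gripper_width: 0.0597
```

```bash
python3 - <<'E'
from h import *
s=st()
M=R.from_rotvec(s['eef_rot']).as_matrix()
print((np.array([.471,.0165,.195])-s['ee_pos'])@M, np.degrees(np.arctan2(M[1,1],M[0,1])))
p=snap('wrist','w6')
for n in ['clamp_pivot','clamp_grip']: pp(p,n)
E
```

```text
t 13.6667 p [0.4714 0.0169 0.1961] rv [0.3167 3.1254 0.0002] F [-0.1425 -0.0202  0.1313] T [-0.0084  0.0414 -0.0046] w 0.059744198715101136 q [-0.9209  0.2507  0.935   2.0412 -0.2456  0.9637  1.5097]
[[-0.9797  0.2006  0.0002]
 [ 0.2006  0.9797  0.0001]
 [-0.0001  0.0002 -1.    ]]
[ 0.0003 -0.0004  0.0011] 78.42909019381976
43 clamp_pivot [0.5297 0.0283 0.0904] 0.69
43 clamp_grip [0.4693 0.019  0.1226] 0.82
```

View pics/w6.png

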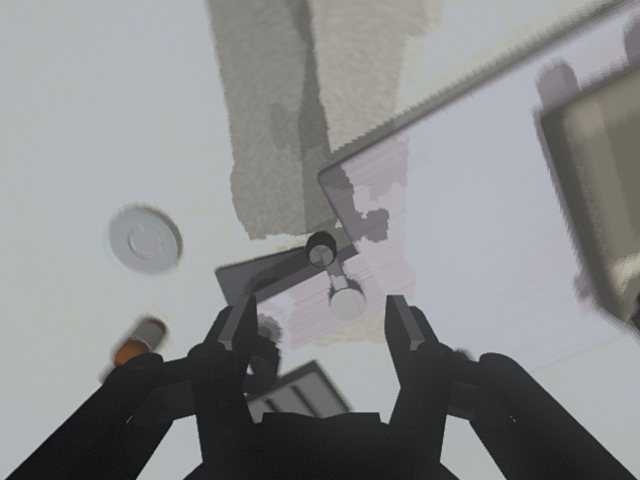

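Call:
{"api": "arm_command", "payload": {"steps": [0,0,0.015,0,0,-7,0,0,0.03,0,0,-14,0,0,0.045,0,0,-21,0,0,0.06,0,0,-21,0,0,0.06,0,0,-21]}}

```text
time: 14.23
ee_pos: [0.4699, 0.0168, 0.134]
eef_rot: [0.242, -3.129, 0.001]
ft_force: [-0.5, 0.1, 0.9]
gripper_width: 0.0599
```

```bash
python3 - <<'E'
from h import *
s=st()
M=R.from_rotvec(s['eef_rot']).as_matrix()
print((np.array([.471,.0175,.104])-s['ee_pos'])@M, np.degrees(np.arctan2(M[1,1],M[0,1])))
p=snap('wrist','w7')
for n in ['clamp_pivot','clamp_grip']: pp(p,n)
E
```

```text
t 14.2333 p [0.4699 0.0168 0.134 ] rv [ 0.2424 -3.1285  0.0014] F [-0.4708  0.0516  0.8523] T [-0.011   0.0975  0.001 ] w 0.059914454824519486 q [-0.7785  0.3362  0.7861  2.1031 -0.3215  0.8264  1.927 ]
[[-0.9881 -0.154  -0.0036]
 [-0.154   0.9881 -0.0012]
 [ 0.0037 -0.0006 -1.    ]]
[-0.0013  0.0005  0.03  ] 98.86151561139292
44 clamp_pivot [0.529  0.0249 0.089 ] 0.97
44 clamp_grip [0.4688 0.0195 0.1222] 0.71
44 clamp_grip [ 0.7145 -0.0733  0.0069] 0.55
```

View pics/w7.png

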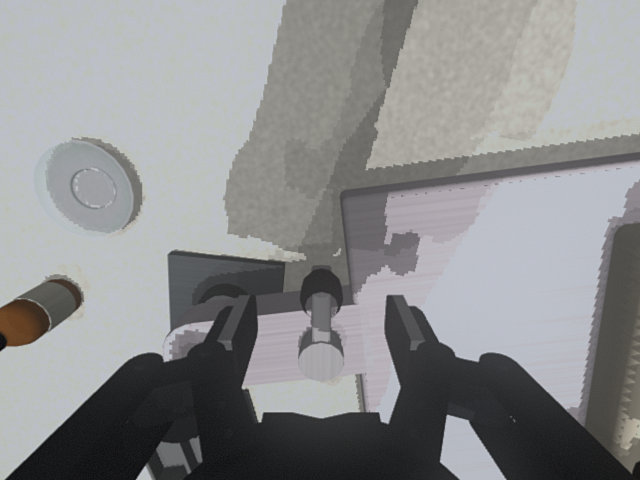

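Call:
{"api": "arm_command", "payload": {"steps": [0,0,0.01,0,0,0,0,0,0.02,0,0,0,0,0,0.03,0,0,0,0,0,0.03,0,0,0,0,0,0.03,0,0,0]}}

```text
time: 14.8
ee_pos: [0.4709, 0.0168, 0.1053]
eef_rot: [0.248, -3.13, 0.001]
ft_force: [0.5, 0.2, 0.8]
gripper_width: 0.0599
```

Call:
{"api": "arm_command", "payload": {"steps": [0,0,0,0,0,0,0,0,0,0,0,0,0,0,0,0,0,0,0,0,0,0,0,0,0,0,0,0,0,0], "fingers": 0.024, "force": 20}}

```text
time: 15.22
ee_pos: [0.4716, 0.0171, 0.1063]
eef_rot: [-0.249, 3.131, 0.0]
ft_force: [0.0, 0.5, 0.2]
gripper_width: 0.0239
```

```bash
python3 - <<'E'
from h import *
s=st()
p=snap('wrist','w8')
E
```

```text
t 15.2167 p [0.4716 0.0171 0.1063] rv [-0.2493  3.1312  0.0003] F [0.012  0.4558 0.2342] T [ 0.005   0.0014 -0.0032] w 0.02394171220980452 q [-0.7384  0.3844  0.7476  2.1255 -0.3779  0.7637  1.9805]
[[-0.9874 -0.1582  0.0004]
 [-0.1582  0.9874  0.0003]
 [-0.0005  0.0002 -1.    ]]
```

View pics/w8.png

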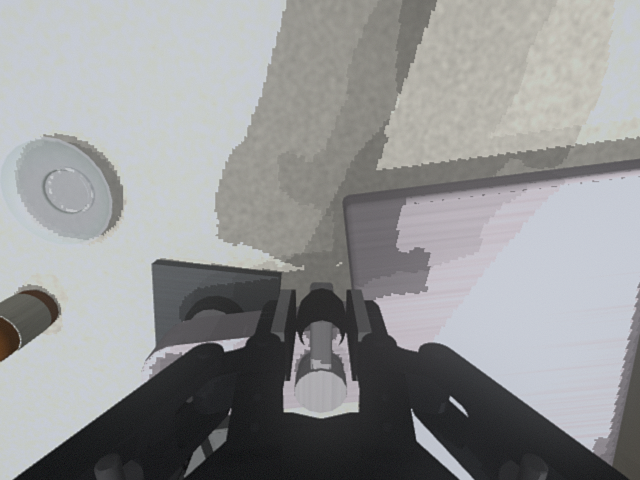

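Call:
{"api": "arm_command", "payload": {"steps": [-0.0004,0.0073,0,0,0,7,-0.0018,0.0145,0,0,0,14,-0.004,0.0215,0,0,0,21,-0.007,0.0282,0,0,0,28,-0.0109,0.0344,0,0,0,35]}}

```text
time: 15.68
ee_pos: [0.4768, 0.0526, 0.1063]
eef_rot: [0.714, 3.059, 0.0]
ft_force: [-0.3, -1.9, 1.6]
gripper_width: 0.0238
```

```bash
python3 - <<'E'
from h import *
s=st()
M=R.from_rotvec(s['eef_rot']).as_matrix()
v=s['ee_pos'][:2]-np.array([.5295,.0272]); print(np.linalg.norm(v),np.degrees(np.arctan2(v[1],v[0]))%360, np.degrees(np.arctan2(M[1,1],M[0,1])))
E
```

```text
t 15.6833 p [0.4768 0.0526 0.1063] rv [0.7136 3.059  0.    ] F [-0.3206 -1.9081  1.6141] T [-0.4763 -0.0474 -0.0011] w 0.023809039176129386 q [-0.9178  0.4506  0.9088  2.1131 -0.4974  0.8034  1.4122]
[[-0.8968  0.4425  0.0004]
 [ 0.4425  0.8968 -0.0001]
 [-0.0004  0.0001 -1.    ]]
0.05848189287265022 154.21714239964027 63.736988039161254
```

Call:
{"api": "arm_command", "payload": {"steps": [-0.0004,0.0073,0,0,0,7,-0.0018,0.0145,0,0,0,14,-0.004,0.0215,0,0,0,21,-0.007,0.0282,0,0,0,28,-0.0109,0.0344,0,0,0,35]}}

```text
time: 16.1
ee_pos: [0.5016, 0.079, 0.1061]
eef_rot: [-1.6, -2.704, 0.001]
ft_force: [-0.7, -2.1, -0.1]
gripper_width: 0.0239
```

```bash
python3 - <<'E'
from h import *
s=st()
M=R.from_rotvec(s['eef_rot']).as_matrix()
v=s['ee_pos'][:2]-np.array([.5295,.0272]); print(np.linalg.norm(v),np.degrees(np.arctan2(v[1],v[0]))%360, np.degrees(np.arctan2(M[1,1],M[0,1])))
p=snap('wrist','w9')
E
```

```text
t 16.1 p [0.5016 0.079  0.1061] rv [-1.5997 -2.7037  0.0006] F [-0.6972 -2.1183 -0.0544] T [-0.4858  0.2003  0.0196] w 0.023867743355992486 q [-1.0217  0.5743  1.0508  2.0525 -0.6505  0.8917  0.8989]
[[-0.4814  0.8765 -0.0002]
 [ 0.8765  0.4814 -0.0003]
 [-0.0001 -0.0003 -1.    ]]
0.05882549147495682 118.3555843722676 28.777799383396577
```

View pics/w9.png

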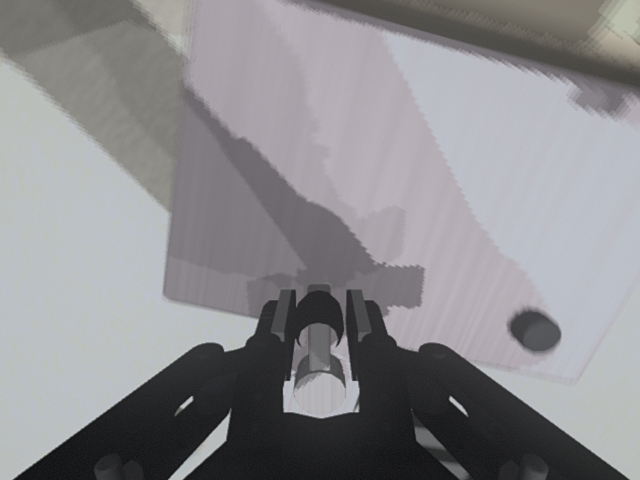

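Call:
{"api": "arm_command", "payload": {"steps": [-0.0001,0.0042,0,0,0,4,-0.0006,0.0084,0,0,0,8,-0.0013,0.0125,0,0,0,12]}}

```text
time: 16.4
ee_pos: [0.5107, 0.0826, 0.1056]
eef_rot: [-1.865, -2.524, 0.006]
ft_force: [-18.1, -9.7, 12.0]
gripper_width: 0.024
```

Call:
{"api": "arm_command", "payload": {"steps": [0,0.0015,0,0,0,1,0,0.003,0,0,0,2,0,0.003,0,0,0,2]}}

```text
time: 16.65
ee_pos: [0.5107, 0.0822, 0.1052]
eef_rot: [-1.905, -2.488, 0.012]
ft_force: [-18.5, -6.4, 14.3]
gripper_width: 0.0239
```

```bash
python3 - <<'E'
from h import *
s=st()
M=R.from_rotvec(s['eef_rot']).as_matrix()
v=s['ee_pos'][:2]-np.array([.5295,.0272]); print(np.linalg.norm(v),np.degrees(np.arctan2(v[1],v[0]))%360, np.degrees(np.arctan2(M[1,1],M[0,1])))
print('Ft along tool y',np.array(s['ft_force'])@M)
p=snap('top','t10')
E
```

```text
t 16.65 p [0.5107 0.0822 0.1052] rv [-1.9053 -2.4883  0.0121] F [-18.4966  -6.4089  14.328 ] T [-1.3649  3.9256  0.0286] w 0.023948238219783525 q [-1.0361  0.6321  1.1001  2.0236 -0.7061  0.9439  0.7064]
[[-0.2608  0.9653 -0.0107]
 [ 0.9654  0.2608 -0.0016]
 [ 0.0013 -0.0107 -0.9999]]
0.05815320499220974 108.90293256535819 15.117489638587761
Ft along tool y [ -1.3451 -19.6805 -14.1194]
```

Call:
{"api": "arm_command", "payload": {"steps": [0,-0.001,0,0,0,0,0,-0.002,0,0,0,0,0,-0.003,0,0,0,0,0,-0.003,0,0,0,0,0,-0.003,0,0,0,0], "fingers": 0.055}}

```text
time: 17.12
ee_pos: [0.5133, 0.0843, 0.1062]
eef_rot: [1.909, 2.495, 0.001]
ft_force: [0.4, -0.6, -0.2]
gripper_width: 0.0552
```

```bash
python3 - <<'E'
from h import *
s=st()
p=snap('wrist','w11')
E
```

```text
t 17.1167 p [0.5133 0.0843 0.1062] rv [1.9086 2.4951 0.0008] F [ 0.4036 -0.5525 -0.2187] T [-0.0369 -0.0373  0.0057] w 0.05518009230917114 q [-1.0409  0.6283  1.1008  2.0252 -0.7102  0.9341  0.7063]
[[-0.2617  0.9651  0.0005]
 [ 0.9651  0.2617  0.0003]
 [ 0.0001  0.0006 -1.    ]]
```

View pics/w11.png

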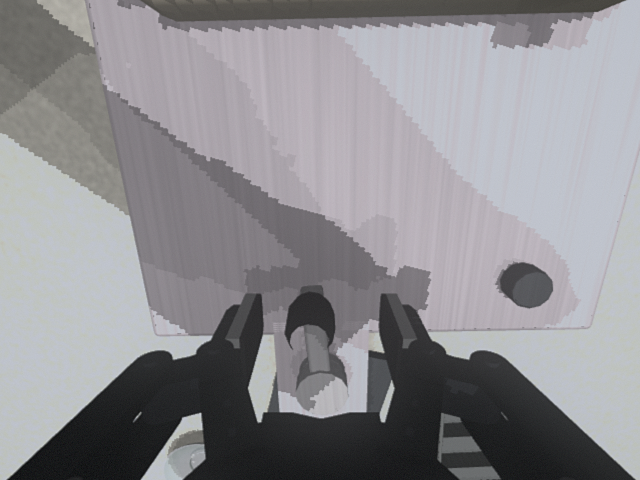

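Call:
{"api": "arm_command", "payload": {"steps": [0,0,-0.02,0,0,0,0,0,-0.045,0,0,0,0,0,-0.07,0,0,0,0,0,-0.1,0,0,0,0,0,-0.1,0,0,0]}}

```text
time: 17.58
ee_pos: [0.5157, 0.0835, 0.2105]
eef_rot: [1.908, 2.491, 0.007]
ft_force: [1.1, 0.3, 0.5]
gripper_width: 0.0549
```

```bash
python3 - <<'E'
from h import *
for c in ['wrist','side','top']:
    p=snap(c,c+'12')
    for n in ['clamp_pivot','clamp_grip','knob_center','dropper_center','tray_center','dish_center']: pp(p,n,1)
st()
E
```

```text
49 clamp_pivot [0.5294 0.0257 0.0926] 0.98
49 clamp_grip [0.5066 0.0838 0.12  ] 0.93
49 knob_center [ 0.5508 -0.0563  0.1202] 0.65
49 tray_center [ 0.7108 -0.0728  0.0067] 0.95
50 clamp_grip [0.5087 0.0838 0.1203] 0.72
50 knob_center [ 0.5519 -0.0547  0.1242] 0.8
50 dropper_center [ 0.5675 -0.2071  0.0417] 0.78
50 tray_center [ 0.712  -0.0735  0.0108] 0.86
50 dish_center [ 0.4648 -0.1713  0.0098] 0.93
51 clamp_pivot [0.5306 0.0264 0.0958] 0.66
51 clamp_grip [0.5112 0.0767 0.1196] 0.96
51 knob_center [ 0.5532 -0.0553  0.1193] 0.73
51 dropper_center [ 0.5684 -0.2116  0.044 ] 0.68
51 tray_center [ 0.7148 -0.0711  0.0101] 0.61
51 dish_center [ 0.4606 -0.1729  0.0095] 0.81
t 18.6333 p [0.5131 0.084  0.2061] rv [-1.9102 -2.4941 -0.0001] F [ 0.812  -0.4524 -0.0066] T [-0.01    0.0423 -0.0742] w 0.05481941756305153 q [-1.1684  0.5154  1.2689  1.9303 -0.5528  1.1115  0.5892]
[[-0.2606  0.9655  0.    ]
 [ 0.9655  0.2606  0.0001]
 [ 0.0001  0.0001 -1.    ]]
```

View pics/wrist12.png

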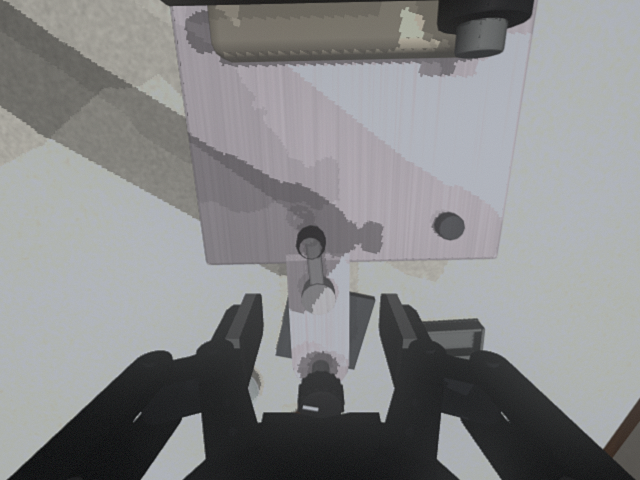

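View pics/side12.png

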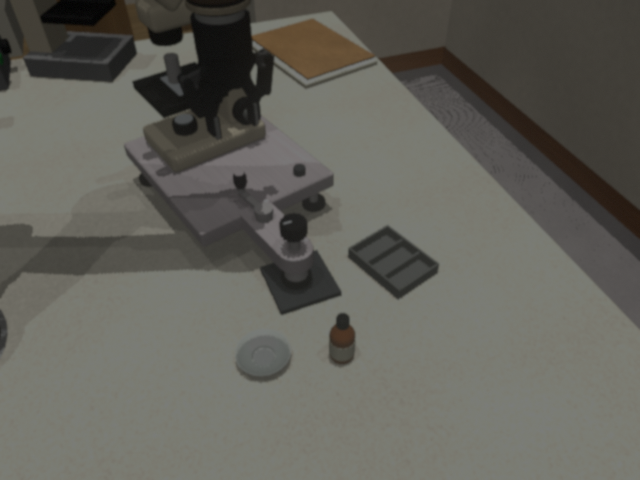

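```bash
python3 -c "
from h import *
print(job.hand_in())"
```

```text
the job is handed in; nothing more can be done
None
```

I screwed the foot down onto the packing plate, swung the clamp lever over to its stop, let go and handed the job in at about 18.6 s. No verdict is reported, so these are my own checks.

- **Foot:** I turned the knob about 3.38 rad. Turning torque rose from about 0.04 N m to 0.14–0.16 N m over the last part of the turn. That puts the load at roughly 5–6 N, with touch at about 2.95 rad. The load comes only from noisy wrist torque, about ±0.04 N m per reading. I did not check it again after letting go of the knob.
- **Clamp:** I felt the lever reach its stop at about 18 N of sideways push. The detector's pivot and grip positions afterwards put the lever at about 1.5 rad. The top camera's estimate of the grip was about 6 mm off the other two, so I went by the wrist and side views together with the felt stop.
- **Bystanders and gripper:** The bottle, tray and dish were found where they started, within the detector's few millimetres of scatter. The gripper was about 100 mm above where it had held the lever's grip, with only sensor-noise force readings.

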